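# Open a tight parts jar in the jar block

## Robot

A 6-joint arm with a two-finger parallel gripper is mounted at the origin on a cart in front of the work surface, level with it; the furniture and walls round the work are solid. World frame = base frame: x ahead of the robot, y to its left, z up, the work surface at z = 0. Lengths are in mm, angles in rad, forces in N, time in s.
With the tool pointing down it reaches from about 400 to 925 mm from the base axis. Payload 12.5 kg.
Tool frame: the origin (TCP) lies midway between the tips of the shut fingers; the grasp point (between the pads) lies 19 mm behind it (env.tcp_to_grasp is the distance from the TCP to the grasp point, in mm); z points along the fingers, y is the line along which they close (so a half turn about z gives the same grasp; the last joint's range is limited). The gripper opens to 95 mm and grips with 3 to 60 N. Pads are 20 mm wide; open, the fingers measure 119 mm over their backs; the gripper's body (75 mm by 180 mm) begins 59 mm behind the grasp point.
Start: joints at [1.026, 0.491, 1.559, -0, 1.092, -0.106], TCP at [265.52, 565.814, 214.661] pointing down, gripper open.
Joint ranges: [-3.1, 3.1], [-0.84, 2.19], [0.05, 2.79], [-1.13, 4.28], [0.06, 2.93], [-2.69, 2.69]. Speed limits (rad/s): [2.22, 2.22, 2.79, 3.14, 3.14, 3.14].

## Interface

Orientations are given as [roll, pitch, yaw] about the fixed x, y, z axes, in that order (R = Rz(yaw) Ry(pitch) Rx(roll)).
In Python, from cell import env gives the robot as it stands. The module is installed in compiled form; this text tells all that it offers.
- The arm moves only by the tool step_arm, never from a script. Its argument "plan" is a list that holds one entry, the list of rows, each a list of 5 numbers: the shift along the tool's x, y, z in mm, then the turn about the tool's z in degrees, then the opening, from -1 (shut) to 1 (fully open). A call has 1 to 8 rows; each row is the pose to reach, as a shift and turn from the pose commanded when the call began, along the tool's axes at that moment; what a row does not reach only later rows make up. A row lasts 1/12 s, in which the tool goes at most 41.7 mm and 7.16 degrees, less where a joint would pass 70% of its speed; a pose out of reach is approached as far as the arm can. A call with a gripper value outside its range is refused whole. The fingers move at their own pace and stop on an object; the grip force is fixed at half the most. Time passes only in rows, so rows that repeat a pose let the fingers close. It gives the time, the measured TCP pose, the force, the opening and the grip force at its end, in the units of the state.
- env.state(): the state, without advancing time (a new reading comes with each control period).
- env.read_camera(name): name is "side" or "top"; returns the picture (400x640x3 uint8, blue, green, red); there is no depth.
- env.get_calibration(name): a dict with "K" (3x3 intrinsics, pixels), "extrinsics" (4x4, takes a point from world to camera coordinates). Camera axes: x right, y up, looking along -z (the intrinsics and any distortion apply to the point x, -y, -z); pixel columns grow to the right and rows downward; lengths in mm; the calibration is good to about 2 mm. A picture is of the moment at which its call begins. get_calibration takes no time and is no camera call.
- env.job_done(): hands the job in; it is judged then, once.
The state is a dict: "t": time; "joints": joint angles; "qvel": joint speeds; "tau": joint torques, N m; "eef_pos": TCP position; "tcp_rot": TCP orientation; "ft_force": force on the tool from outside, world axes, zero at the start; "moment": the same for the moment, N m; "opening": opening from 0.0 (shut) to 1.0 (fully open); "grip_force": force on a finger pad.
Only numpy, scipy, OpenCV 4.12 (cv2) and the standard library are available. Lean on these libraries where they do the work, as an engineer would, in place of code of your own. Each camera call takes 0.05 s, during which the arm holds its last target. There are 200 camera calls.

## Task

The capped square jar of brass spacers standing on the desk has too tight a cap to open loose: stand it fully down in the empty square recess of the wooden jar block, cap still shut, so that it cannot turn, then unscrew the cap (anticlockwise from above), stopping as soon as the thread lets go. Lift the cap straight up without turning it further and finish still holding it in the gripper, level and centred about a finger's breadth clear above the mouth of the jar, ready to go straight back on, with the jar left fully home in its recess. Leave the solder spool, the connector plug and the dry cell where they stand.

Things in the scene. Friction and masses are not known exactly. Their poses are not given: they have to be found in the camera images.
- jar: Loose clear square jar with brass spacers, 44 x 44 mm (corners rounded 8 mm), body 46 mm high, then a round neck to the rim at 70 mm; 74 mm high with its cap, about 0.3 kg. Origin: centre of underside; z up, x and y across the flats (any quarter turn fits alike). It can be carried by its shut cap. Standing free it would turn along with the cap; the recess stops that.
- cap: The jar's round black ribbed screw cap, 56 mm across, 18 mm high, skirt down to 10 mm above the square body, whose corners do not stand out beyond it. Origin: centre of the skirt's open lower edge, 57 mm above the jar's base when shut; z up; x then along the jar's x within 0.05 rad. Starting it takes about 0.4 N m.
- jar_mouth (a point): Centre of the jar's mouth at rim height, 70 mm above its base, axes as the jar's. Thread: turned anticlockwise from above (positive about z) the cap is free 63 degrees from shut, lifts straight off from 63 to 95, meets a stop at about 95, and one at once clockwise. It rises about 2.4 mm; a sprung disc in it pushes it up (17 N shut, 10 N where free). Turning at constant height works.
- jar_block: Wooden block screwed to the desk, 84 (x) x 196 (y) x 30 mm high, with two square recesses 52 mm to either side of its middle along its y axis. The one at -y always holds another shut jar of the same kind (leave it; 104 mm between centres); the one at +y is empty. Origin: centre of the underside.
- recess (a point): Centre of the floor of the empty recess, 8 mm above the desk. The recess is 46.5 x 46.5 mm and 22 mm deep, with a 2 mm chamfer round its mouth; x and y lie across its walls. A jar fully home stands on this floor.
- solder_spool: Bystander: loose spool of solder, 58 mm in diameter, 36 mm high. Origin: centre of the underside.
- conn_plug: Bystander: loose metal cable plug standing on end, 26 x 31 mm, 39 mm high. Origin: centre of the underside.
- cell: Bystander: loose dry cell standing on its base, 26 mm in diameter, 50 mm high. Origin: centre of the underside.
Things that resemble listed ones, but are neither listed nor needed, are in the scene too. Of the things like the cap, leave any that is orange or pink; of the rest the larger one is meant.

How it is judged:
By the outcome, as a careful person would: the job done as asked, in the order asked, and still so for the second after the job is handed in, while the arm keeps its last pose, push and grip.
It also fails if it takes over 45 s, if anything falls off the work surface, if the arm or the gripper's body presses on something with over 40 N, if the wrist force passes 120 N, or if a joint passes its speed limit or range.

## Working session

There is one attempt and no reset: what is moved stays moved. The work goes in short steps, Python scripts to look and compute and a tool call to move; the robot and the scene stay as the last step left them, time stands still between calls to the robot, and variables do not carry over. Pictures are saved under pics/ and viewed, at most 10 in all, crops included, and the job is handed in when it is done.

Besides the shell and the picture viewer there is one more tool, called after "Emit:" as name(argument=value, ...), one argument or row to a line, values as JSON. step_arm: Moves the arm, as the interface text tells. Its arguments: {"type":"object","properties":{"plan":{"type":"array"}},"required":["plan"]}

```bash
mkdir -p pics; cat > h.py <<'E'
import numpy as np, cv2
from cell import env
def cal(n):
    c=env.get_calibration(n); return np.array(c["K"],float),np.array(c["extrinsics"],float),c
def ray(n,u,v):
    K,E,c=cal(n); d=np.linalg.inv(K)@[u,v,1]; d=np.array([d[0],-d[1],-d[2]])
    R=E[:3,:3]; return -R.T@E[:3,3], R.T@d
def atz(n,u,v,z):
    o,d=ray(n,u,v); return (o+d*(z-o[2])/d[2]).round(1)
def proj(n,p):
    K,E,c=cal(n); q=E[:3,:3]@np.array(p,float)+E[:3,3]; q=K@[q[0],-q[1],-q[2]]; return (q[:2]/q[2]).round(1)
E
python3 - <<'E'
from h import *
for n in("top","side"):
    print(n,env.get_calibration(n), ray(n,320,200)); cv2.imwrite(f"pics/{n}0.png",env.read_camera(n))
print(env.state())
E
```

```text
top {'K': array([[377.06580015,   0.        , 325.41486991],
       [  0.        , 377.06580015, 194.04849012],
       [  0.        ,   0.        ,   1.        ]]), 'extrinsics': array([[ 1.65126031e-02, -9.99495635e-01,  2.71258161e-02,
         1.04686706e+02],
       [ 9.95701704e-01,  1.89105815e-02,  9.06670080e-02,
        -5.70519791e+02],
       [-9.11342437e-02,  2.55120730e-02,  9.95511770e-01,
        -8.93753893e+02],
       [ 0.00000000e+00,  0.00000000e+00,  0.00000000e+00,
         1.00000000e+00]])} (array([484.88729308, 138.22428098, 938.63012949]), array([ 0.07518121, -0.01145725, -0.99733238]))
side {'K': array([[488.2606513 ,   0.        , 316.00186499],
       [  0.        , 488.2606513 , 200.2427608 ],
       [  0.        ,   0.        ,   1.        ]]), 'extrinsics': array([[ 9.49449873e-01, -3.13272295e-01, -2.01347654e-02,
        -4.73662921e+02],
       [ 1.51981522e-01,  4.02601125e-01,  9.02670455e-01,
        -2.25967220e+02],
       [-2.74675366e-01, -8.60100461e-01,  4.29861187e-01,
        -8.73766771e+02],
       [ 0.00000000e+00,  0.00000000e+00,  0.00000000e+00,
         1.00000000e+00]])} (array([ 244.05983453, -808.93801635,  570.03526272]), array([ 0.28252553,  0.85773539, -0.42957726]))
{'t': 0.1, 'joints': array([ 1.02637436e+00,  4.91462276e-01,  1.55936951e+00, -1.70268862e-05,
        1.09169163e+00, -1.05617258e-01]), 'qvel': array([ 0.00044505, -0.00194967, -0.00021689,  0.00136071,  0.00074264,
       -0.00018376]), 'tau': array([ 1.67692764e-03, -6.13610888e+01, -2.58606488e+01,  6.93476410e-02,
        4.69608733e-02, -7.45805141e-05]), 'eef_pos': array([265.42267993, 565.61528078, 214.14971582]), 'tcp_rot': array([-3.14066548e+00, -8.31039150e-05,  2.70279576e+00]), 'ft_force': array([ 0.08345265, -0.61075419, -0.11555941]), 'moment': array([ 0.00529517,  0.00372281, -0.00404073]), 'grip_force': 0.0, 'opening': 0.998708053567696}
```

View pics/top0.png

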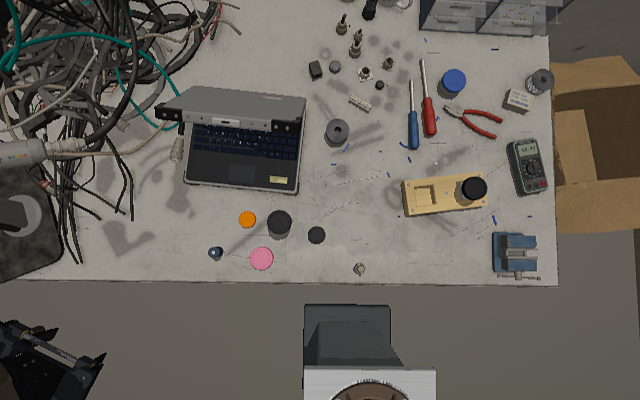

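View pics/side0.png

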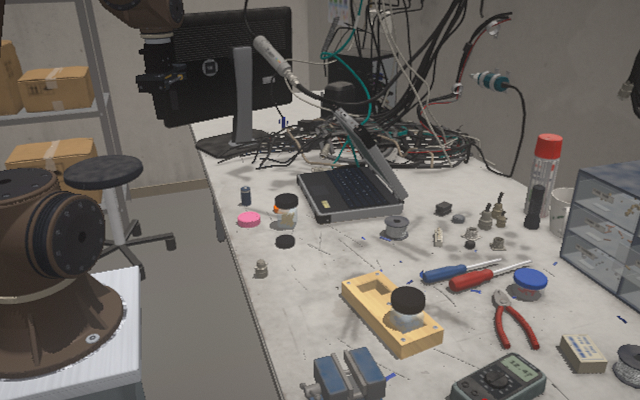

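Both views show the same things. Cap-like candidates in the top view are:
- black (279,223), which has a jar body under it at (286,212) in the side view
- small black disc (316,235)
- orange (247,219)
- pink (262,258)
- blue lid (454,80)
- cap of the shut jar in the block (473,188)

I choose (279,223), the larger black cap standing on the loose jar. The empty recess is at about (427,195). Next is a close crop to check the choice.

```bash
python3 - <<'E'
from h import *
t=cv2.imread("pics/top0.png"); s=cv2.imread("pics/side0.png")
a=cv2.resize(t[195:255,235:315],(400,300),interpolation=cv2.INTER_CUBIC)
b=cv2.resize(s[180:240,250:330],(400,300),interpolation=cv2.INTER_CUBIC)
c=cv2.resize(t[165:225,395:495],(400,240),interpolation=cv2.INTER_CUBIC)
d=cv2.resize(s[265:361,330:450],(400,300),interpolation=cv2.INTER_CUBIC)[:300]
c=cv2.copyMakeBorder(c,0,60,0,0,cv2.BORDER_CONSTANT)
cv2.imwrite("pics/c1.png",np.vstack([np.hstack([a,b]),np.hstack([c,d])]))
print(atz("top",279,223,75),atz("side",286.5,200,75),atz("top",473,188,82),atz("side",408,296,82),atz("top",427,195,30))
E
```

```text
[495.7 220.7  75. ] [495.4 207.5  75. ] [ 583.8 -224.5   82. ] [ 582.7 -231.9   82. ] [ 570.4 -132.8   30. ]
```

View pics/c1.png

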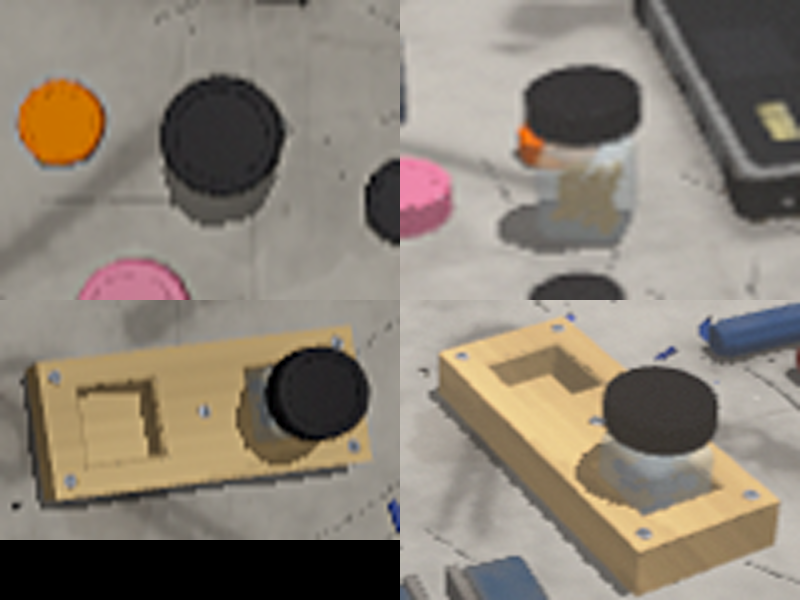

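The crop confirms it: black ribbed cap, top centre (279,222), on a clear jar with spacers. The empty recess is the one on the left (robot +y) side of the block. Next I fit the cap and block by model silhouettes in both views.

```bash
cat >> h.py <<'E'
from scipy.optimize import minimize, least_squares
def hullmask(n,P,S=4,roi=None):
    q=np.array([proj(n,p) for p in P]); x0,y0,x1,y1=roi
    h=cv2.convexHull(((q+0.5-[x0,y0])*S*16).astype(np.int32))
    m=np.zeros(((y1-y0)*S,(x1-x0)*S),np.uint8); cv2.fillConvexPoly(m,h,1,shift=4); return m
def cyl(x,y,r,z0,z1):
    a=np.linspace(0,2*np.pi,40); return [(x+r*np.cos(t),y+r*np.sin(t),z) for t in a for z in(z0,z1)]
def box(x,y,w,hx,hy,z0,z1):
    c,s=np.cos(w),np.sin(w); return [(x+c*a*hx-s*b*hy,y+s*a*hx+c*b*hy,z) for a in(-1,1) for b in(-1,1) for z in(z0,z1)]
def big(m,seed=None):
    n,l,st,_=cv2.connectedComponentsWithStats(m.astype(np.uint8)); 
    return (l==(1+np.argmax(st[1:,4]))).astype(np.uint8)
def fit(obs,model,x0,step):
    def c(p): return sum(np.mean(hullmask(n,model(p),4,roi)!=m)*m.size/16 for n,roi,m in obs)
    sim=np.vstack([x0]+[np.array(x0)+np.eye(len(x0))[i]*step[i] for i in range(len(x0))])
    r=minimize(c,x0,method="Nelder-Mead",options=dict(initial_simplex=sim,xatol=1e-3,fatol=.01)); return r.x.round(4),round(r.fun,1),[int(m.sum()/16) for _,_,m in obs]
def up(im,roi,f):
    x0,y0,x1,y1=roi; c=cv2.resize(im[y0:y1,x0:x1],None,fx=4,fy=4,interpolation=cv2.INTER_LINEAR); return big(f(c))
def hull(m):
    c,_=cv2.findContours(m,cv2.RETR_EXTERNAL,cv2.CHAIN_APPROX_NONE); o=np.zeros_like(m); cv2.fillConvexPoly(o,cv2.convexHull(np.vstack(c)),1); return o
dark=lambda c:c.max(2)<68
def wood(c):
    h=cv2.cvtColor(c,cv2.COLOR_BGR2HSV); return (h[...,0]>8)&(h[...,0]<30)&(h[...,1]>75)&(h[...,2]>60)
E
cat > m1.py <<'E'
from h import *
I={n:cv2.imread(f"pics/{n}0.png") for n in("top","side")}
def ob(n,roi,f,h=True):
    m=up(I[n],roi,f); return (n,roi,hull(m) if h else m)
rj=dict(top=(255,200,303,250),side=(262,184,312,225)); rn=dict(top=(455,170,494,206),side=(382,280,434,330)); rb=dict(top=(395,165,495,225),side=(330,265,450,361))
for nm,R,f,mod,x0,st in [("cap",rj,dark,lambda p:cyl(p[0],p[1],28,57,75),[495,215],[6,6]),("cap2",rn,dark,lambda p:cyl(p[0],p[1],28,65,83),[583,-228],[6,6]),
  ("block",rb,wood,lambda p:box(p[0],p[1],p[2],42,98,0,30),[575,-180,0.1],[6,6,.1])]:
    o={n:ob(n,R[n],f) for n in R}
    for k in(["top"],["side"],["top","side"]): print(nm,k,*fit([o[i] for i in k],mod,x0,st))
E
python3 m1.py
```

```text
Traceback (most recent call last):
  File "m1.py", line 9, in <module>
    for k in(["top"],["side"],["top","side"]): print(nm,k,*fit([o[i] for i in k],mod,x0,st))
                                                           ~~~^^^^^^^^^^^^^^^^^^^^^^^^^^^^^
  File "h.py", line 27, in fit
    r=minimize(c,x0,method="Nelder-Mead",options=dict(initial_simplex=sim,xatol=1e-3,fatol=.01)); return r.x.round(4),round(r.fun,1),[int(m.sum()/16) for _,_,m in obs]
  File "h.py", line 25, in c
    def c(p): return sum(np.mean(hullmask(n,model(p),4,roi)!=m)*m.size/16 for n,roi,m in obs)
                     ~~~^^^^^^^^^^^^^^^^^^^^^^^^^^^^^^^^^^^^^^^^^^^^^^^^^^^^^^^^^^^^^^^^^^^^^
  File "h.py", line 25, in <genexpr>
    def c(p): return sum(np.mean(hullmask(n,model(p),4,roi)!=m)*m.size/16 for n,roi,m in obs)
                                 ~~~~~~~~^^^^^^^^^^^^^^^^^^
  File "h.py", line 14, in hullmask
    q=np.array([proj(n,p) for p in P]); x0,y0,x1,y1=roi
                ~~~~^^^^^
  File "h.py", line 11, in proj
    K,E,c=cal(n); q=E[:3,:3]@np.array(p,float)+E[:3,3]; q=K@[q[0],-q[1],-q[2]]; return (q[:2]/q[2]).round(1)
          ~~~^^^
  File "h.py", line 4, in cal
    c=env.get_calibration(n); return np.array(c["K"],float),np.array(c["extrinsics"],float),c
ValueError: time passes only in moves, steps and waits
```

```bash
sed -i 's/^def cal(n):/import functools\n@functools.cache\ndef cal(n):/; s/(q\[:2\]\/q\[2\]).round(1)/q[:2]\/q[2]/' h.py; python3 m1.py
```

```text
cap ['top'] [498.1413 221.7343] 18.6 [474]
cap ['side'] [499.4005 229.0658] 63.0 [280]
cap ['top', 'side'] [498.1853 221.8051] 86.4 [474, 280]
cap2 ['top'] [ 585.0343 -228.4404] 47.1 [485]
cap2 ['side'] [ 584.0828 -227.6754] 127.2 [745]
cap2 ['top', 'side'] [ 584.5614 -227.8551] 174.7 [485, 745]
block ['top'] [ 5.774650e+02 -1.782302e+02  1.395000e-01] 49.0 [2898]
block ['side'] [ 5.765647e+02 -1.766051e+02  1.384000e-01] 40.6 [4727]
block ['top', 'side'] [ 5.767626e+02 -1.771599e+02  1.371000e-01] 122.3 [2898, 4727]
```

Emit:
step_arm(
  plan=[
    [[-357, -213, 0, 57, 1], [-357, -213, 0, 57, 1], [-357, -213, 0, 57, 1], [-357, -213, 0, 57, 1], [-357, -213, 0, 57, 1], [-357, -213, 0, 57, 1], [-357, -213, 0, 57, 1], [-357, -213, 0, 57, 1]],
  ],
)

```text
t: 0.77
eef_pos: [452.7, 287.7, 214.6]
tcp_rot: [-3.141, -0.0, 1.702]
ft_force: [0.4, 1.4, 0.3]
opening: 1.001
grip_force: 0.0
```

```bash
cat > go.py <<'E'
import sys
from h import *
s=env.state(); x,y,z,*w=map(float,sys.argv[1:])
yaw=s["tcp_rot"][2]; d=np.array([x,y,z])-s["eef_pos"]; c,n=np.cos(yaw),np.sin(yaw)
print("pos",s["eef_pos"].round(1),"rot",s["tcp_rot"].round(3),"j6",s["joints"][5].round(3),"t",round(s["t"],2))
print("shift",round(c*d[0]+n*d[1],1),round(n*d[0]-c*d[1],1),round(-d[2],1), "turn",[round(-np.degrees((a-yaw+np.pi/4)%(np.pi/2)-np.pi/4),1) for a in w])
E
sed -i 's/"side",\[/"side",[/' m1.py
python3 go.py 498.2 221.8 48 
python3 - <<'E'
from h import *
I=cv2.imread("pics/side0.png"); T=cv2.imread("pics/top0.png")
R=(262,184,312,225)
for th in(60,70,80,90,100):
    m=hull(up(I,R,lambda c:c.max(2)<th)); o=[("side",R,m)]; print(th,*fit(o,lambda p:cyl(p[0],p[1],28,57,75),[498,222],[6,6]))
E
```

```text
pos [452.7 287.7 214.6] rot [-3.141 -0.     1.702] j6 0.312 t 0.77
shift -71.3 36.5 166.6 turn []
60 [500.7971 229.6664] 75.8 [266]
70 [497.8884 227.8754] 61.6 [282]
80 [498.4164 227.6   ] 51.9 [292]
90 [498.7163 226.4136] 44.8 [300]
100 [498.2901 224.792 ] 36.0 [309]
```

Emit:
step_arm(
  plan=[
    [[-70, 37, 40, 0, 1], [-70, 37, 80, 0, 1], [-70, 37, 80, 0, 1], [-70, 37, 80, 0, 1]],
  ],
)

```text
t: 1.1
eef_pos: [498.0, 222.1, 130.1]
tcp_rot: [-3.135, 0.001, 1.705]
ft_force: [-1.4, 0.1, 0.1]
opening: 1.003
grip_force: 0.0
```

```bash
python3 go.py 498.2 223 47; python3 - <<'E'
from h import *
cv2.imwrite("pics/side1.png",env.read_camera("side"))
i=cv2.imread("pics/side1.png"); cv2.imwrite("pics/c2.png",cv2.resize(i[120:260,210:370],(800,600)[:1]+(700,))[:600])
E
```

```text
pos [498.  222.1 130.1] rot [-3.135e+00  1.000e-03  1.705e+00] j6 0.165 t 1.1
shift 0.8 0.3 83.1 turn []
```

View pics/c2.png

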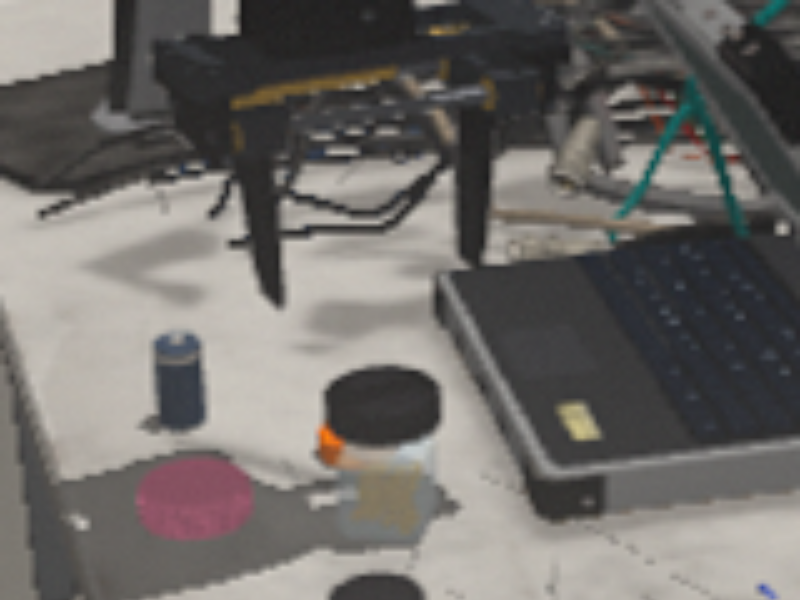

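```bash
python3 - <<'E'
from h import *
print(proj("side",(498,222,130)),proj("side",(498,223,75)))
p=atz("side",317,223,0); print(p, [ (z,proj("side",(p[0],p[1],z)).round(1)) for z in(15,20,25,30,40)])
print([ (z,atz("top",184,183,z),atz("top",296,190,z)) for z in(0,20,40)])
print(proj("side",(558,215,47)),proj("top",(558,215,47)))
E
```

```text
[284.88894283 176.18628048] [285.87182713 197.23841888]
[569.6 206.4   0. ] [(15, array([316.9, 217.6])), (20, array([316.8, 215.8])), (25, array([316.8, 214. ])), (30, array([316.8, 212.2])), (40, array([316.7, 208.5]))]
[(0, array([591.7, 465.7,   0. ]), array([579.6, 187.8,   0. ])), (20, array([589.4, 458.7,  20. ]), array([577.6, 186.8,  20. ])), (40, array([587.1, 451.7,  40. ]), array([575.5, 185.7,  40. ]))]
[311.01591911 205.23157766] [283.27872341 196.83364465]
```

The picture shows the open fingers straddling the jar, with tips midway at about (285,177) and the cap at (286,198). The laptop edge stays clear, so I descend and grip.

Emit:
step_arm(
  plan=[
    [[1, 0, 40, 0, 1], [1, 0, 83, 0, 1], [1, 0, 83, 0, 1], [1, 0, 83, 0, -1], [1, 0, 83, 0, -1], [1, 0, 83, 0, -1], [1, 0, 83, 0, -1], [1, 0, 83, 0, -1]],
  ],
)

```text
t: 1.82
eef_pos: [498.8, 226.7, 53.4]
tcp_rot: [3.139, -0.001, 1.708]
ft_force: [-0.3, 0.0, 0.6]
opening: 0.707
grip_force: 0.0
```

Emit:
step_arm(
  plan=[
    [[0, 0, 0, 0, -1], [0, 0, 0, 0, -1], [0, 0, 0, 0, -1], [0, 0, 0, 0, -1]],
  ],
)

```text
t: 2.15
eef_pos: [498.6, 226.4, 52.2]
tcp_rot: [3.14, -0.0, 1.708]
ft_force: [0.8, 0.6, 6.4]
opening: 0.584
grip_force: 30.0
```

Gripped on the cap. To centre the grasp on both axes, I open, turn 90° and regrip a little lower.

Emit:
step_arm(
  plan=[
    [[0, 0, 0, 0, 1], [0, 0, 0, 0, 1], [0, 0, 0, 0, 1], [0, 0, 0, 0, 1], [0, 0, 4, 7, 1], [0, 0, 4, 14, 1], [0, 0, 4, 21, 1], [0, 0, 4, 28, 1]],
  ],
)

```text
t: 2.82
eef_pos: [498.1, 226.3, 47.4]
tcp_rot: [-3.141, 0.0, 1.213]
ft_force: [-0.3, 1.0, 0.6]
opening: 0.995
grip_force: 0.0
```

Emit:
step_arm(
  plan=[
    [[0, 0, 0, 62, 1], [0, 0, 0, 62, 1], [0, 0, 0, 62, 1], [0, 0, 0, 62, 1], [0, 0, 0, 62, 1], [0, 0, 0, 62, 1], [0, 0, 0, 62, 1], [0, 0, 0, 62, 1]],
  ],
)

```text
t: 3.48
eef_pos: [498.1, 226.3, 47.5]
tcp_rot: [-3.142, 0.0, 0.213]
ft_force: [-0.2, 0.0, -0.2]
opening: 1.0
grip_force: 0.0
```

Emit:
step_arm(
  plan=[
    [[0, 0, 0, 6, -1], [0, 0, 0, 6, -1], [0, 0, 0, 6, -1], [0, 0, 0, 6, -1], [0, 0, 0, 6, -1], [0, 0, 0, 6, -1], [0, 0, 0, 6, -1], [0, 0, 0, 6, -1]],
  ],
)

```text
t: 4.15
eef_pos: [498.2, 226.2, 47.7]
tcp_rot: [-3.142, -0.0, 0.115]
ft_force: [0.8, -1.8, 1.3]
opening: 0.583
grip_force: 30.0
```

```bash
python3 - <<'E'
from h import *
for P in [(400,-250,150),(350,-350,150),(400,-350,200),(450,-300,150),(400,-250,250)]:
    print(P,[proj("side",(P[0],P[1],P[2]+d)).round(0) for d in(-47,28)], np.hypot(*P[:2]).round(0))
E
python3 go.py 400 -300 200
```

```text
(400, -250, 150) [array([304., 317.]), array([302., 274.])] 472.0
(350, -350, 150) [array([290., 373.]), array([287., 326.])] 495.0
(400, -350, 200) [array([326., 333.]), array([325., 284.])] 532.0
(450, -300, 150) [array([348., 330.]), array([348., 287.])] 541.0
(400, -250, 250) [array([302., 259.]), array([300., 211.])] 472.0
pos [498.2 226.2  47.7] rot [-3.142 -0.     0.115] j6 1.761 t 4.15
shift -158.0 511.5 -152.3 turn []
```

Emit:
step_arm(
  plan=[
    [[0, 0, -40, 0, -1], [0, 0, -80, 0, -1], [0, 0, -120, 0, -1], [0, 0, -120, 0, -1], [0, 0, -120, 0, -1]],
  ],
)

```text
t: 4.57
eef_pos: [498.6, 226.6, 169.2]
tcp_rot: [-3.141, -0.004, 0.115]
ft_force: [0.1, 0.2, -2.6]
opening: 0.588
grip_force: 30.0
```

Emit:
step_arm(
  plan=[
    [[-155, 482, -71, 0, -1], [-155, 482, -71, 0, -1], [-155, 482, -71, 0, -1], [-155, 482, -71, 0, -1], [-155, 482, -71, 0, -1], [-155, 482, -71, 0, -1], [-155, 482, -71, 0, -1], [-155, 482, -71, 0, -1]],
  ],
)

```text
t: 5.23
eef_pos: [432.2, -98.9, 212.5]
tcp_rot: [-3.14, 0.003, 0.115]
ft_force: [1.1, -0.1, -2.5]
opening: 0.587
grip_force: 30.0
```

```bash
python3 go.py 400 -270 240
```

```text
pos [432.2 -98.9 212.5] rot [-3.14e+00  3.00e-03  1.15e-01] j6 1.081 t 5.23
shift -51.6 166.3 -27.5 turn []
```

Emit:
step_arm(
  plan=[
    [[-51, 166, -28, 0, -1], [-51, 166, -28, 0, -1], [-51, 166, -28, 0, -1], [-51, 166, -28, 0, -1], [-51, 166, -28, 0, -1], [-51, 166, -28, 0, -1], [-51, 166, -28, 0, -1]],
  ],
)

```text
t: 5.82
eef_pos: [401.3, -267.8, 240.2]
tcp_rot: [-3.139, 0.002, 0.113]
ft_force: [0.2, -0.0, -3.9]
opening: 0.592
grip_force: 30.0
```

```bash
python3 - <<'E'
from h import *
print(env.state()["eef_pos"],env.state()["tcp_rot"]); i=env.read_camera("side"); cv2.imwrite("pics/side2.png",i)
p=env.state()["eef_pos"]; u,v=proj("side",p).astype(int); print(u,v)
r=i[v-35:v+45,u-50:u+50]; b=cv2.imread("pics/side0.png")[v-35:v+45,u-50:u+50]
d=cv2.absdiff(r,b); f=lambda a:cv2.resize(a,(400,320),interpolation=cv2.INTER_CUBIC)
cv2.imwrite("pics/c3.png",np.hstack([f(r),np.clip(f(d).astype(int)*3,0,255).astype(np.uint8)]))
E
```

```text
[ 401.33523473 -267.84760507  240.21387997] [-3.13886114e+00  1.93309669e-03  1.13125796e-01]
305 241
```

View pics/c3.png

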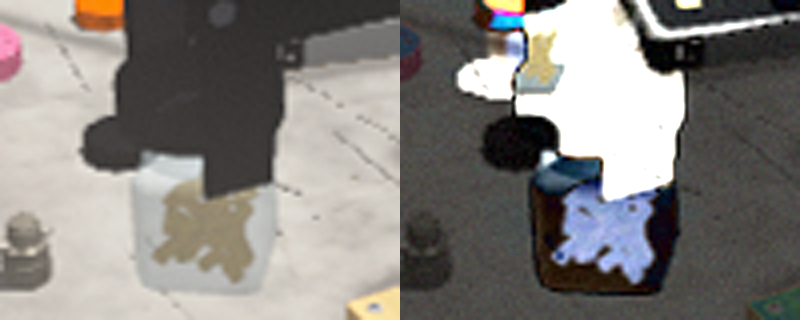

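The crop shows the jar held by its cap with a body face roughly toward the camera, bottom corners about (150,290) and (262,295) in the crop. Next I fit its yaw.

```bash
cat > yaw.py <<'E'
from h import *
i=cv2.imread("pics/side2.png").astype(int); b=cv2.imread("pics/side0.png").astype(int)
u,v=305,241; roi=(u-25,v+15,u+28,v+45); x0,y0,x1,y1=roi
d=(i-b).astype(float); d-=np.median(d[v+15:v+45,u-30:u-22].reshape(-1,3),0)
print("desk offset",np.median((i-b)[v+15:v+45,u-30:u-22].reshape(-1,3),0))
def rsq(p):
    x,y,w,zb=p; c,s=np.cos(w),np.sin(w); P=[]
    for k in range(4):
        for t in np.linspace(0,np.pi/2,7):
            a=k*np.pi/2+t; q=k*np.pi/2+np.pi/4; X=14*2**.5*np.cos(q)+8*np.cos(a); Y=14*2**.5*np.sin(q)+8*np.sin(a)
            P+=[(x+c*X-s*Y,y+s*X+c*Y,z) for z in(zb,zb+44)]
    return P
e=np.abs(d).max(2)[y0:y1,x0:x1]
for th in(10,14,18,24):
    m=cv2.resize(e,None,fx=4,fy=4)>th; m=hull(big(cv2.morphologyEx(m.astype(np.uint8),cv2.MORPH_OPEN,np.ones((5,5)))))
    for w0 in(-.5,0,.5): print(th,w0,*fit([("side",roi,m)],lambda p:rsq((p[0],-267.8,p[1],p[2])),[401.3,.113+w0,192.5],[3,.2,3]))
E
python3 yaw.py
```

```text
desk offset [25. 26. 26.]
10 -0.5 [400.6764  -0.5491 196.3375] 20.4 [846]
10 0 [ 3.985756e+02 -7.700000e-02  1.973719e+02] 67.9 [846]
10 0.5 [400.6776   1.0218 196.3857] 20.4 [846]
14 -0.5 [400.3962  -0.5125 196.9262] 17.9 [828]
14 0 [ 3.985703e+02 -1.116000e-01  1.972300e+02] 63.1 [828]
14 0.5 [400.5878   1.0465 197.035 ] 18.1 [828]
18 -0.5 [400.6287  -0.4961 197.1369] 17.4 [815]
18 0 [ 3.985676e+02 -1.413000e-01  1.975802e+02] 60.2 [815]
18 0.5 [400.5283   1.0705 197.1753] 16.8 [815]
24 -0.5 [400.4191  -0.4541 197.3922] 18.8 [794]
24 0 [400.5485  -0.4715 197.5392] 18.6 [794]
24 0.5 [400.4201   1.1166 197.4094] 18.9 [794]
```

Emit:
step_arm(
  plan=[
    [[0, 0, 0, -36.5, -1], [0, 0, 0, -36.5, -1], [0, 0, 0, -36.5, -1], [0, 0, 0, -36.5, -1], [0, 0, 0, -36.5, -1], [0, 0, 0, -36.5, -1], [0, 0, 0, -36.5, -1], [0, 0, 0, -36.5, -1]],
  ],
)

```text
t: 6.53
eef_pos: [402.2, -267.3, 241.6]
tcp_rot: [-3.141, -0.0, 0.749]
ft_force: [-0.7, 0.1, -2.4]
opening: 0.589
grip_force: 30.0
```

```bash
python3 go.py 569.7 -126 100; python3 -c "
from h import *
cv2.imwrite('pics/side3.png',env.read_camera('side'))"; sed 's/side2/side3/; s/\.113+w0/.138+w0/; s/(10,14,18,24)/(12,18)/; s/(-.5,0,.5)/(-.2,.2)/' yaw.py > yaw2.py; python3 yaw2.py
```

```text
pos [ 402.2 -267.3  241.6] rot [-3.141 -0.     0.749] j6 0.098 t 6.53
shift 218.9 10.5 141.6 turn []
desk offset [28. 29. 29.]
12 -0.2 [4.031463e+02 2.096000e-01 1.989016e+02] 12.6 [797]
12 0.2 [4.030803e+02 1.987000e-01 1.990117e+02] 12.5 [797]
18 -0.2 [4.028734e+02 1.947000e-01 1.994623e+02] 18.0 [776]
18 0.2 [4.031998e+02 2.064000e-01 1.995201e+02] 17.2 [776]
```

Emit:
step_arm(
  plan=[
    [[219, 10.5, 102, 2, -1], [219, 10.5, 102, 2, -1], [219, 10.5, 102, 2, -1], [219, 10.5, 102, 2, -1], [219, 10.5, 102, 2, -1], [219, 10.5, 102, 2, -1], [219, 10.5, 102, 2, -1], [219, 10.5, 102, 2, -1]],
  ],
)

```text
t: 7.25
eef_pos: [569.5, -124.8, 138.6]
tcp_rot: [-3.14, 0.001, 0.717]
ft_force: [0.1, -0.2, -3.0]
opening: 0.587
grip_force: 30.0
```

Emit:
step_arm(
  plan=[
    [[0, 0, 0, 0, -1], [0, 0, 0, 0, -1], [0, 0, 0, 0, -1]],
  ],
)

```text
t: 7.5
eef_pos: [568.8, -127.1, 140.7]
tcp_rot: [3.141, -0.001, 0.715]
ft_force: [-0.6, -0.7, -3.0]
opening: 0.586
grip_force: 30.0
```

```bash
python3 go.py 570 -125.7 80; python3 - <<'E'
from h import *
i=env.read_camera("side"); cv2.imwrite("pics/side4.png",i)
c=i[215:325,330:460]; cv2.imwrite("pics/c4.png",cv2.resize(c,(709,600),interpolation=cv2.INTER_CUBIC))
E
```

```text
pos [ 568.8 -127.1  140.7] rot [ 3.141e+00 -1.000e-03  7.150e-01] j6 0.523 t 7.5
shift 1.8 -0.3 60.7 turn []
```

View pics/c4.png

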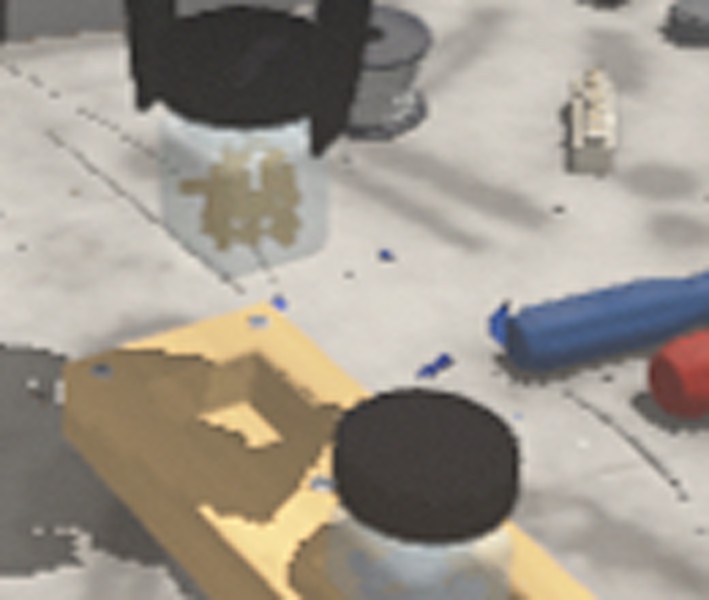

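The jar hangs over the recess at crop (245,250). Its lower edges run parallel to the block's edges, so the yaw looks right. Descending in stages.

Emit:
step_arm(
  plan=[
    [[1.5, 0, 30, 0, -1], [1.5, 0, 55, 0, -1], [1.5, 0, 55, 0, -1], [1.5, 0, 55, 0, -1], [1.5, 0, 55, 0, -1], [1.5, 0, 55, 0, -1]],
  ],
)

```text
t: 8.05
eef_pos: [571.0, -125.8, 86.6]
tcp_rot: [3.139, -0.001, 0.716]
ft_force: [-0.2, -0.5, -2.6]
opening: 0.584
grip_force: 30.0
```

```bash
python3 go.py 570 -125.7 55.7; python3 - <<'E'
from h import *
for n in("side","top"):
    i=env.read_camera(n); cv2.imwrite(f"pics/{n}5.png",i)
a=cv2.imread("pics/side5.png")[255:335,330:450]; b=cv2.imread("pics/top5.png")[160:220,400:490]
cv2.imwrite("pics/c5.png",np.hstack([cv2.resize(a,(420,280),interpolation=cv2.INTER_CUBIC),cv2.resize(b,(380,280),interpolation=cv2.INTER_CUBIC)]))
E
```

```text
pos [ 571.  -125.8   86.6] rot [ 3.139e+00 -1.000e-03  7.160e-01] j6 0.525 t 8.05
shift -0.7 -0.7 30.9 turn []
```

View pics/c5.png

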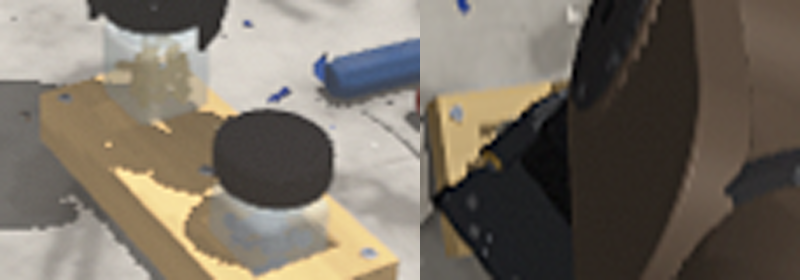

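Emit:
step_arm(
  plan=[
    [[0, 0, 4, 0, -1], [0, 0, 8, 0, -1], [0, 0, 12, 0, -1], [0, 0, 14, 0, -1], [0, 0, 14, 0, -1], [0, 0, 14, 0, -1]],
  ],
)

```text
t: 8.65
eef_pos: [570.3, -125.3, 70.7]
tcp_rot: [-3.141, 0.0, 0.717]
ft_force: [-0.2, -0.2, -2.7]
opening: 0.586
grip_force: 30.0
```

Emit:
step_arm(
  plan=[
    [[0, 0, 3, 0, -1], [0, 0, 6, 0, -1], [0, 0, 9, 0, -1], [0, 0, 12, 0, -1], [0, 0, 13, 0, -1], [0, 0, 13, 0, -1]],
  ],
)

```text
t: 9.15
eef_pos: [570.2, -125.3, 57.5]
tcp_rot: [-3.141, 0.0, 0.717]
ft_force: [-0.5, 0.5, -3.2]
opening: 0.585
grip_force: 30.0
```

Emit:
step_arm(
  plan=[
    [[0, 0, 1, 0, -1], [0, 0, 2, 0, -1], [0, 0, 3, 0, -1], [0, 0, 3, 0, -1]],
  ],
)

```text
t: 9.48
eef_pos: [570.7, -125.5, 55.4]
tcp_rot: [3.141, -0.001, 0.717]
ft_force: [-0.6, -0.2, 3.3]
opening: 0.587
grip_force: 30.0
```

The jar is home: contact at TCP z 55.4, against 55.7 predicted. Now unscrewing, rising with the thread.

Emit:
step_arm(
  plan=[
    [[0, 0, 0, -3, -1], [0, 0, -0.3, -7, -1], [0, 0, -0.4, -12, -1], [0, 0, -0.6, -17, -1], [0, 0, -0.8, -22, -1], [0, 0, -1, -27, -1], [0, 0, -1.2, -32, -1], [0, 0, -1.2, -32, -1]],
  ],
)

```text
t: 10.15
eef_pos: [569.9, -125.4, 56.3]
tcp_rot: [-3.141, 0.0, 1.279]
ft_force: [-2.8, 0.2, 1.6]
opening: 0.59
grip_force: 30.0
```

```bash
python3 go.py 570 -125.7 55.7; python3 -c "
from h import *
s=env.state();print(s['moment'],s['ft_force'])"
```

```text
pos [ 569.9 -125.4   56.3] rot [-3.141  0.     1.279] j6 -0.038 t 10.15
shift -0.2 0.2 0.6 turn []
[-0.0995055   0.64891368  0.09612632] [-2.76894927  0.20414471  1.56629231]
```

Emit:
step_arm(
  plan=[
    [[0, 0, -0.2, -5, -1], [0, 0, -0.4, -10, -1], [0, 0, -0.6, -15, -1], [0, 0, -0.8, -20, -1], [0, 0, -1, -25, -1], [0, 0, -1.2, -30, -1], [0, 0, -1.2, -33, -1], [0, 0, -1.2, -33, -1]],
  ],
)

```text
t: 10.82
eef_pos: [570.1, -125.4, 57.5]
tcp_rot: [-3.141, -0.0, 1.851]
ft_force: [-1.8, -1.8, 1.4]
opening: 0.591
grip_force: 30.0
```

```bash
python3 -c "
from h import *
s=env.state();print(s['moment'],s['ft_force'],s['tcp_rot'],s['eef_pos'])"
```

```text
[-0.23029658  0.52318679 -0.01413138] [-1.83554036 -1.80636191  1.41059004] [-3.14135103e+00 -1.07429544e-04  1.85074870e+00] [ 570.07992601 -125.39006624   57.51171648]
```

Emit:
step_arm(
  plan=[
    [[0, 0, 0, -2, -1], [0, 0, 0, -4, -1], [0, 0, 0, -4, -1], [0, 0, 0, -4, -1]],
  ],
)

```text
t: 11.15
eef_pos: [570.5, -125.5, 57.6]
tcp_rot: [3.141, 0.0, 1.917]
ft_force: [-3.4, -2.7, 4.6]
opening: 0.586
grip_force: 30.0
```

Emit:
step_arm(
  plan=[
    [[0, 0, 0, -2, -1], [0, 0, 0, -3, -1], [0, 0, 0, -3, -1]],
  ],
)

```text
t: 11.4
eef_pos: [570.3, -125.4, 57.5]
tcp_rot: [3.141, 0.0, 1.972]
ft_force: [-3.9, -1.5, 5.8]
opening: 0.588
grip_force: 30.0
```

```bash
python3 -c "
from h import *
s=env.state();print(s['moment'],s['ft_force'],s['tcp_rot'],s['eef_pos'])
cv2.imwrite('pics/side6.png',env.read_camera('side'))"
```

```text
[-0.42007747  0.6956393  -0.07682283] [-3.94604109 -1.46761286  5.76396237] [3.14141303e+00 1.67817237e-04 1.97213845e+00] [ 570.34673201 -125.43813597   57.50878606]
```

Emit:
step_arm(
  plan=[
    [[0, 0, -1, 0, -1], [0, 0, -2, 0, -1], [0, 0, -2, 0, -1], [0, 0, -2, 0, -1]],
  ],
)

```text
t: 11.78
eef_pos: [570.6, -125.4, 59.3]
tcp_rot: [3.141, 0.0, 1.973]
ft_force: [-0.6, -1.3, 0.3]
opening: 0.586
grip_force: 30.0
```

Emit:
step_arm(
  plan=[
    [[0, 0, -2, 0, -1], [0, 0, -4, 0, -1], [0, 0, -4, 0, -1], [0, 0, -4, 0, -1]],
  ],
)

```text
t: 12.12
eef_pos: [570.5, -125.4, 63.6]
tcp_rot: [3.141, 0.0, 1.973]
ft_force: [0.9, -1.1, 0.2]
opening: 0.589
grip_force: 30.0
```

Emit:
step_arm(
  plan=[
    [[0, 0, -4, 0, -1], [0, 0, -9, 0, -1], [0, 0, -14, 0, -1], [0, 0, -18, 0, -1], [0, 0, -20, 0, -1], [0, 0, -20, 0, -1], [0, 0, -20, 0, -1], [0, 0, -20, 0, -1]],
  ],
)

```text
t: 12.78
eef_pos: [570.2, -125.3, 83.2]
tcp_rot: [-3.141, -0.0, 1.973]
ft_force: [-0.5, -0.5, -0.4]
opening: 0.587
grip_force: 30.0
```

```bash
python3 - <<'E'
from h import *
s=env.state();print(s['moment'],s['ft_force'],s['tcp_rot'],s['eef_pos'])
i=env.read_camera("side"); cv2.imwrite("pics/side7.png",i)
print(proj("side",(570.4,-125.4,78)),proj("side",(570.4,-125.4,38)))
c=i[215:335,330:450]; cv2.imwrite("pics/c7.png",cv2.resize(c,(600,600),interpolation=cv2.INTER_CUBIC))
E
```

```text
[-0.09244832  0.04750939 -0.04512594] [-0.48539579 -0.47522527 -0.36928907] [-3.14149892e+00 -2.17322542e-04  1.97332398e+00] [ 570.22748939 -125.29532494   83.18333836]
[374.00574072 265.79125907] [373.33914336 284.00087377]
```

View pics/c7.png

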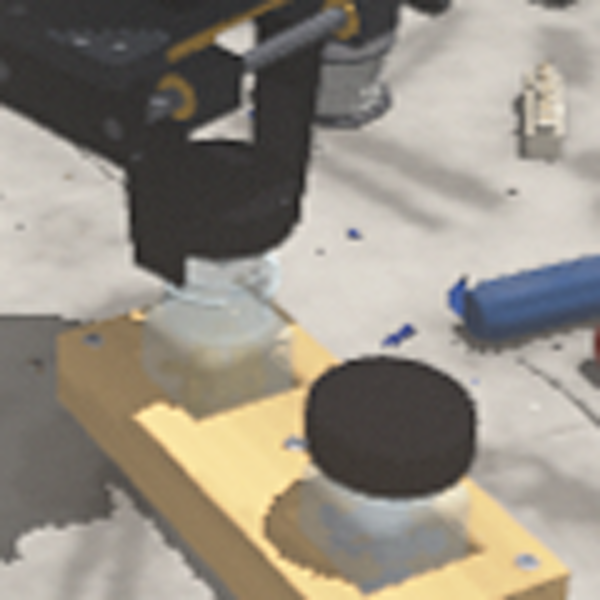

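```bash
python3 - <<'E'
from h import *
i=cv2.imread("pics/side7.png"); S=5
c=cv2.resize(i[215:335,330:450],None,fx=S,fy=S,interpolation=cv2.INTER_CUBIC)
def ring(x,y,r,z,col):
    a=np.linspace(0,2*np.pi,60); q=np.array([proj("side",(x+r*np.cos(t),y+r*np.sin(t),z)) for t in a]); q=((q+.5-[330,215])*S).astype(np.int32)
    cv2.polylines(c,[q],True,col,1)
ring(570.2,-125.3,28,93,(0,0,255)); ring(570.2,-125.3,22,78,(0,255,0)); ring(570.2,-125.3,22,54,(255,0,0))
ring(570.2,-125.3,28,111,(0,0,255)); ring(584.5,-228.3,28,83,(0,0,255)); ring(584.5,-228.3,28,65,(0,0,255)); ring(584.5,-228.3,22,54,(255,0,0))
cv2.imwrite("pics/c8.png",c)
E
```

```text
(no output)
```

View pics/c8.png

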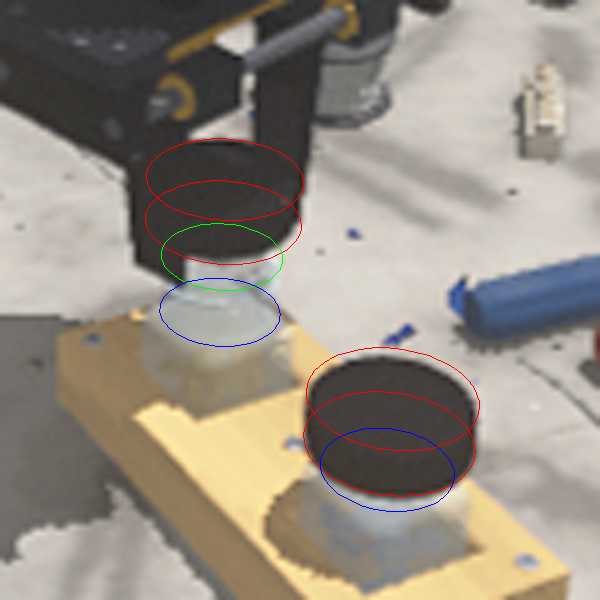

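The cap is level, with its skirt about 15 mm above the rim, and it lines up with the predicted rings around (225,220). The jar stands square in its recess like its neighbour, and the spool and connector plug are where they were. Handing in.

```bash
python3 -c "
from cell import env
print(env.job_done())"
```

```text
the job is handed in; nothing more can be done
None
```

I handed the job in at about 13 s; no verdict came back. The jar is home in its recess, and the cap was unscrewed about 72° and lifted straight up. It is held level and centred about 15 mm above the mouth, and the solder spool, connector plug and dry cell were not touched.

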